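Load the jeweller's curing turntable and set the lamp dimmer

ROBOT

A 6-joint arm with a two-finger parallel gripper is mounted at the origin on the work surface. World frame = base frame: x ahead of the robot, y to its left, z up, the work surface at z = 0. Lengths are in m, angles in rad, forces in N, time in s.
With the tool pointing down it reaches from about 0.275 to 0.75 m from the base axis. Payload 10.2 kg.
Tool frame: the origin (TCP) lies on the centre line of the jaws, within the pads' length; the fingertips stand 8 mm ahead of it and the grasp point (between the pads) lies 11 mm behind it (bot.tip_extent is the distance from the TCP to the fingertips, in m); y points along the fingers, z is the direction in which the jaws open and shut, and the axes are right-handed (so a half turn about y gives the same grasp; the last joint's range is limited). The gripper opens to 88 mm and grips with 3 to 60 N. Pads are 18 mm wide; open, the fingers measure 123 mm over their backs; the gripper's body (75 mm by 187 mm) begins 45 mm behind the grasp point.
Start: joints at [-1.563, 0.313, 1.498, -0, 1.331, -0.223], TCP at [0.12, -0.511, 0.247] pointing down, gripper open.
Joint ranges: [-2.94, 2.94], [-0.97, 2.17], [0.19, 2.56], [-1.23, 4.37], [0.02, 3.11], [-2.88, 2.88]. Speed limits (rad/s): [2.39, 2.39, 3.01, 3.14, 3.14, 3.14].

INTERFACE

Orientations are given as [roll, pitch, yaw] about the fixed x, y, z axes, in that order (R = Rz(yaw) Ry(pitch) Rx(roll)).
In Python, from cell import bot, open_gripper, close_gripper, solver, optics, telemetry gives the robot as it stands. Calls block until the motion is done:
- bot.movep(position, orientation): joint-space move of the TCP to a pose.
- bot.movel(position, rotation=None, feed=0.15, guard=None): straight line of the TCP; rotation=None keeps the orientation; feed is the mean speed in m/s. With guard (N) it stops when the force on the tool has changed by that much, and returns True; else False.
- bot.goto_joints(angles): joint-space move.
- open_gripper() and close_gripper(squeeze=None): open the fingers fully, or close them until they stop; squeeze is the grip in N (None keeps the last).
- bot.pause(seconds).
- solver.solve_ik(position, orientation): joint angles nearest the present ones, or None.
- optics.camera(name): name is "side" or "top" or "wrist"; returns (picture, depth): 420x560x3 uint8, red, green, blue; 420x560 float32, m along the optical axis (not along the pixel's ray), 0 where there is no reading.
- optics.get_calibration(name): a dict with "camera_matrix" (3x3 intrinsics, pixels), "camera_from_world" (4x4, takes a point from world to camera coordinates); the wrist camera has in their place "T_tool_cam" (4x4, takes a point from camera to tool coordinates, whose origin is the TCP and whose axes are the tool frame's). Camera axes: x right, y up, looking along -z (the intrinsics and any distortion apply to the point x, -y, -z); pixel columns grow to the right and rows downward; lengths in m; the calibration is good to about 2 mm. A picture is of the moment at which its call begins: read the wrist's pose just before it. get_calibration takes no time and is no camera call.
A pose or a line that the arm cannot do raises bot.IKError and nothing moves.
- bot.finish_job(): hands the job in, once; it reports no verdict.
Readings, each from a call of its own:
- telemetry.current_time_s(): time.
- telemetry.current_q(): joint angles.
- telemetry.current_qvel(): joint speeds.
- telemetry.current_effort(): joint torques, N m.
- telemetry.current_position(): TCP position.
- telemetry.current_ee_rot(): TCP orientation.
- telemetry.current_force(): force on the tool from outside, world axes, zero at the start.
- telemetry.current_moment(): the same for the moment, N m.
- telemetry.current_finger_gap(): opening from 0.0 (shut) to 1.0 (fully open).
Only numpy, scipy, OpenCV 4.12 (cv2) and the standard library are available. Lean on these libraries where they do the work, as an engineer would, in place of code of your own. Each camera call takes 0.05 s, during which the arm holds its last target. There are 200 camera calls.

TASK

First roll the lamp dimmer's thumbwheel fully down to its stop. With the lamp down, clear the copper bangles from the turntable onto the bangle post and stand every ring stand upright in its own outlined circle on the platter, without spinning it: its broad line must stay at the fixed index tab. Only then roll the thumbwheel up until the needle points at the brass tab, and leave the other things on the bench alone.

Things in the scene. Friction and masses are not known exactly. Their poses are not given: they have to be found in the camera images.
- spinner: Fixed base of the curing turntable: a black foot under the platter, a grey lamp head 100 wide x 45 deep x 120 high at +190 mm along its x axis, and a small steel index tab (8 wide, top 34 mm above the bench) at -148 mm along its x. Origin on the bench under the platter's centre.
- platter (a joint): Angle (rad, counter-clockwise from above) of the free-turning aluminium platter on the spinner base: a disc 270 mm across whose top is 35 mm above the bench. 0 = its broad dark line (45 x 4 mm, at the rim) stands at the index tab. Turns very easily (0.02 N m friction, 2 kg), no stop within half a turn.
- mark0 (a point): Centre of one of the four outlined circles (52 mm outside diameter, a thin radial line outside each) printed on the platter's top, 75 mm from its centre, 90 degrees apart; at the top surface's height, turns with the platter.
- mark1 (a point): Centre of one of the four outlined circles (52 mm outside diameter, a thin radial line outside each) printed on the platter's top, 75 mm from its centre, 90 degrees apart; at the top surface's height, turns with the platter.
- mark2 (a point): Centre of one of the four outlined circles (52 mm outside diameter, a thin radial line outside each) printed on the platter's top, 75 mm from its centre, 90 degrees apart; at the top surface's height, turns with the platter.
- mark3 (a point): Centre of one of the four outlined circles (52 mm outside diameter, a thin radial line outside each) printed on the platter's top, 75 mm from its centre, 90 degrees apart; at the top surface's height, turns with the platter.
- dimmer: Fixed lamp dimmer: grey box 100 (x) x 110 (y) x 60 mm high, origin under its centre on the bench, front towards its own -x. From a slot in the front a 9 mm deep, 41 mm wide sliver of a black ribbed thumbwheel stands out. The wheel (vertical axis at x = -31 mm, 56 mm across, 32 to 46 mm above the bench) is sprung.
- wheel_rim (a point): Point of the rim farthest out of the front when not pushed in, at half the wheel's thickness (39 mm above the bench). Pushed towards the box's +x the wheel gives up to 6 mm at 0.7 N per mm and springs back when let go. A closed fingertip pointing down, held against it with 2 to 3 N and moved sideways, rolls it.
- wheel (a joint): Turn of the thumbwheel (rad), counter-clockwise from above positive, 0 to 2.8 with end stops; 0 = fully down (lamp off). Turns with 0.015 N m friction and stays where left. The rim moves 28 mm per rad: moving the front of the rim towards the box's +y lowers the value, towards -y raises it. The needle on the dial is fixed to the wheel.
- needle_tip (a point): Tip of the thin dark needle (45 mm long) over the pale dial on top of the box, 63 mm above the bench. At 0 it points 1.4 rad clockwise of the box's +x axis, at 2.8 it points 1.4 rad counter-clockwise of it. Needle and tab have no substance for the fingers.
- tab (a joint): Place of the small brass tab on the dial's edge, in the same angle as the wheel: the needle points at the tab when wheel = tab. It cannot be moved by hand.
- tab_tip (a point): Inner end of the brass tab, where the needle tip should be (same radius and height as the needle tip).
- post: Fixed bangle post: dark wooden foot 90 mm across and 10 mm high with an upright brass rod 12 mm thick (14 mm ball at the end), top 50 mm above the bench. Origin at the centre of the underside on the bench.
- bangle0: Copper bangle lying flat: ring 82 mm outside, 66 mm inside diameter (wall 8 mm), 14 mm high, 45 g. Origin at the centre of its underside. One or both are present (None if absent); they start on the platter.
- bangle1: Copper bangle lying flat: ring 82 mm outside, 66 mm inside diameter (wall 8 mm), 14 mm high, 45 g. Origin at the centre of its underside. One or both are present (None if absent); they start on the platter.
- stand0: Ring stand, upright, symmetric about its axis: dark steel foot 44 mm across and 12 mm high, a pale wooden finger 18 mm thick rising to 60 mm above the underside, a small steel ring around its root (fixed, 23 mm across, up to 18 mm). 90 g. Origin at the centre of the underside. Three or four are present (None if absent); they start on the bench on the robot's left.
- stand1: Ring stand, upright, symmetric about its axis: dark steel foot 44 mm across and 12 mm high, a pale wooden finger 18 mm thick rising to 60 mm above the underside, a small steel ring around its root (fixed, 23 mm across, up to 18 mm). 90 g. Origin at the centre of the underside. Three or four are present (None if absent); they start on the bench on the robot's left.
- stand2: Ring stand, upright, symmetric about its axis: dark steel foot 44 mm across and 12 mm high, a pale wooden finger 18 mm thick rising to 60 mm above the underside, a small steel ring around its root (fixed, 23 mm across, up to 18 mm). 90 g. Origin at the centre of the underside. Three or four are present (None if absent); they start on the bench on the robot's left.
- stand3: Ring stand, upright, symmetric about its axis: dark steel foot 44 mm across and 12 mm high, a pale wooden finger 18 mm thick rising to 60 mm above the underside, a small steel ring around its root (fixed, 23 mm across, up to 18 mm). 90 g. Origin at the centre of the underside. Three or four are present (None if absent); they start on the bench on the robot's left.
- compound_bar: Bystander: small brown polishing bar 26 x 22 x 16 mm among the stands; origin under its centre.
- jar: Bystander: jar 56 mm across, 70 mm high; origin under its centre.
- tin: Bystander: round tin 60 mm across, 35 mm high; origin under its centre.
- pliers: Bystander: pliers lying flat, about 120 x 55 x 16 mm; origin at the pivot, underside.
- mandrel: Bystander: steel ring mandrel standing upright, foot 60 mm across, 130 mm high; origin under its centre.

How it is judged:
By the outcome, as a careful person would: the job done as asked, in the order asked, and still so for the second after the job is handed in, with the robot touching nothing.
Of bangle0, bangle1 only 1 to 2 are there at a start; the rules pass over those that are not, and their reading is None.
Of stand0, stand1, stand2, stand3 only 3 to 4 are there at a start; the rules pass over those that are not, and their reading is None.
At some moment in a run one of stand0, stand1, stand2, stand3 may be knocked a few centimetres aside while the robot is not near it.
It also fails if it takes over 208 s, if anything falls off the work surface, if the arm or the gripper's body presses on something with over 40 N, if the wrist force passes 120 N, or if a joint passes its speed limit or range.

## Working session

There is one attempt and no reset: what is moved stays moved. The work goes in short steps, each a Python script; the robot and the scene stay as the last script left them, time stands still between calls to the robot, and variables do not carry over. Pictures are saved under pics/ and viewed, about 12 in all and at most 16, crops included, and the job is handed in when it is done.

```bash
ls; mkdir -p pics
python3 - <<'E'
from cell import bot, optics, telemetry
import cv2, numpy as np
np.set_printoptions(precision=4,suppress=True)
for n in ["top","side","wrist"]:
    p,d=optics.camera(n); cv2.imwrite(f"pics/{n}0.png",p[:,:,::-1]); np.save(f"pics/{n}0d.npy",d)
    c=optics.get_calibration(n); print(n,c, (d==0).mean())
print(telemetry.current_time_s(),telemetry.current_ee_rot(),bot.tip_extent,telemetry.current_force())
E
```

```text
pics
top {'camera_matrix': array([[384.703 ,   0.    , 276.6029],
       [  0.    , 384.703 , 208.8743],
       [  0.    ,   0.    ,   1.    ]]), 'camera_from_world': array([[-0.1375, -0.9905, -0.0038,  0.092 ],
       [ 0.9621, -0.1344,  0.2373, -0.5199],
       [-0.2356,  0.029 ,  0.9714, -0.8011],
       [ 0.    ,  0.    ,  0.    ,  1.    ]])} 0.003796768707482993
side {'camera_matrix': array([[408.5027,   0.    , 279.6748],
       [  0.    , 408.5027, 218.9017],
       [  0.    ,   0.    ,   1.    ]]), 'camera_from_world': array([[-0.7353, -0.6777, -0.0017,  0.4165],
       [ 0.5235, -0.5696,  0.6336, -0.2995],
       [-0.4304,  0.465 ,  0.7737, -0.7087],
       [ 0.    ,  0.    ,  0.    ,  1.    ]])} 0.003907312925170068
wrist {'camera_matrix': array([[329.5673,   0.    , 279.9235],
       [  0.    , 329.5673, 206.8804],
       [  0.    ,   0.    ,   1.    ]]), 'T_tool_cam': array([[ 0.0018, -0.95  , -0.3122, -0.0817],
       [ 0.    ,  0.3122, -0.95  , -0.1389],
       [ 1.    ,  0.0016,  0.0006, -0.0003],
       [ 0.    ,  0.    ,  0.    ,  1.    ]])} 0.0038010204081632653
0.15 [-1.5717  0.0002 -2.9108] 0.008 [0.5774 0.0095 0.2877]
```

View pics/top0.png

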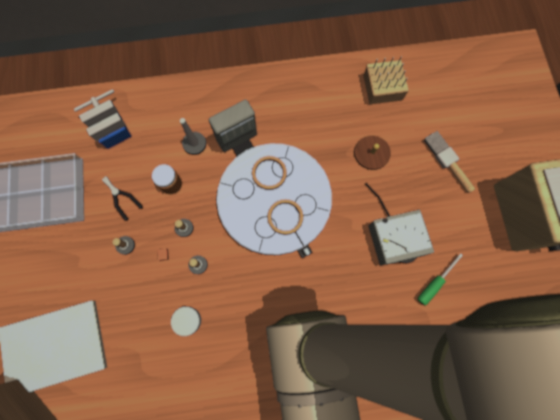

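View pics/side0.png

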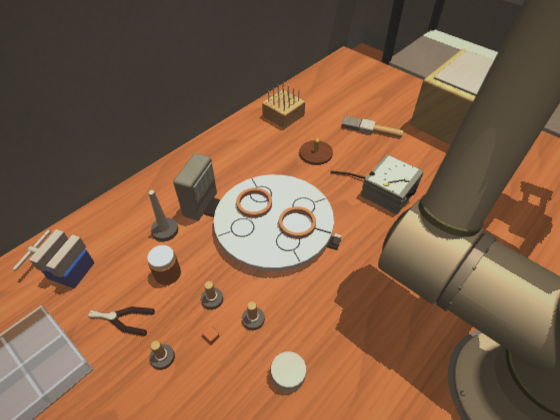

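Three stands (fingers at ~(119,243), (180,225), (195,262)), two bangles (269,172), (286,216) on the platter, the dimmer at (402,238) with the wheel side facing down-image, the post at (373,152), and the index tab at (306,252).

```bash
cat > h.py <<'E'
import numpy as np, cv2, itertools, os
from scipy.spatial.transform import Rotation as Rot
from cell import bot, open_gripper, close_gripper, solver, optics, telemetry
np.set_printoptions(precision=4,suppress=True)
def T_wrist():
    T=np.eye(4); T[:3,:3]=Rot.from_euler('xyz',telemetry.current_ee_rot()).as_matrix(); T[:3,3]=telemetry.current_position(); return T
class View:
    """picture + depth + world_from_camera"""
    def __init__(s,name,save=None):
        c=optics.get_calibration(name); s.K=c["camera_matrix"]
        s.W=T_wrist()@c["T_tool_cam"] if name=="wrist" else np.linalg.inv(c["camera_from_world"])
        s.rgb,s.d=optics.camera(name); s.hsv=cv2.cvtColor(s.rgb,cv2.COLOR_RGB2HSV)
        if save: cv2.imwrite(f"pics/{save}.png",s.rgb[:,:,::-1])
        v,u=np.mgrid[:420,:560].astype(float); s.P=s.ray(u,v)*s.d[...,None]+s.W[:3,3]
    def ray(s,u,v):
        r=np.stack([(u-s.K[0,2])/s.K[0,0],-(v-s.K[1,2])/s.K[1,1],-np.ones_like(u)],-1)
        return r@s.W[:3,:3].T
    def onplane(s,u,v,z):
        r=s.ray(np.asarray(u,float),np.asarray(v,float)); o=s.W[:3,3]
        return o+r*((z-o[2])/r[...,2])[...,None]
    def proj(s,p):
        q=(np.asarray(p)-s.W[:3,3])@s.W[:3,:3]
        return np.stack([s.K[0,0]*q[...,0]/-q[...,2]+s.K[0,2], s.K[1,1]*-q[...,1]/-q[...,2]+s.K[1,2]],-1)
def down(ang):
    """pointing down; jaws open along direction ang in the xy plane"""
    y=np.array([0,0,-1.]); z=np.array([np.cos(ang),np.sin(ang),0]); x=np.cross(y,z)
    return Rot.from_matrix(np.stack([x,y,z],1)).as_euler('xyz')
def circfit(P):
    A=np.c_[2*P[:,:2],np.ones(len(P))]; s=np.linalg.lstsq(A,(P[:,:2]**2).sum(1),rcond=None)[0]
    return s[:2],np.sqrt(s[2]+s[0]**2+s[1]**2)
def blobs(m,amin):
    n,l,st,c=cv2.connectedComponentsWithStats(m.astype(np.uint8)); return [(l==i) for i in range(1,n) if st[i,4]>=amin]
E
python3 - <<'E'
from h import *
print(Rot.from_euler('xyz',telemetry.current_ee_rot()).as_matrix())
for n in ["top","side"]:
    V=View(n)
    pts={"top":{"dial":(398,236),"post":(373,152),"st":(119,243),"st2":(180,225),"st3":(195,262),"plat":(274,198),"tab":(306,252)},
     "side":{"dial":(393,178),"post":(316,152),"st":(160,350),"st2":(210,293),"st3":(252,315),"plat":(274,222),"tab":(337,239)}}[n]
    for k,(u,v) in pts.items(): print(n,k,V.P[v,u],V.hsv[v,u])
    m=(V.hsv[...,1]<70)&(V.hsv[...,2]>120)&(abs(V.P[...,2]-.035)<.012)
    for b in blobs(m,1500):
        b=cv2.morphologyEx(b.astype(np.uint8),cv2.MORPH_CLOSE,np.ones((25,25)))
        c=max(cv2.findContours(b,0,cv2.CHAIN_APPROX_NONE)[0],key=len)[:,0]
        P=V.onplane(c[:,0],c[:,1],.035); print("platter",circfit(P),len(P))
    m=(V.hsv[...,0]>5)&(V.hsv[...,0]<18)&(V.hsv[...,1]>120)&(abs(V.P[...,2]-.047)<.009)
    for b in blobs(m,100):
        c=max(cv2.findContours(b.astype(np.uint8),0,cv2.CHAIN_APPROX_NONE)[0],key=len)[:,0]
        P=V.onplane(c[:,0],c[:,1],.045); print("bangle",circfit(P),b.sum(),np.median(V.P[b],0))
E
```

```text
[[-0.9735 -0.      0.2287]
 [-0.2287  0.0009 -0.9735]
 [-0.0002 -1.     -0.0009]]
top dial [ 0.4295 -0.2372  0.0628] [ 64  10 187]
top post [ 0.6483 -0.2361  0.0169] [ 16 143  68]
top st [0.4996 0.3748 0.0597] [ 19 107 122]
top st2 [0.5218 0.2384 0.0581] [ 21 102 155]
top st3 [0.4346 0.2118 0.0607] [ 22 100 171]
top plat [0.5611 0.021  0.0348] [111  24 200]
top tab [ 0.4257 -0.0333  0.036 ] [ 60   8 166]
platter (array([0.5649, 0.0209]), np.float64(0.13323881590568804)) 319
side dial [ 0.424 -0.236  0.061] [ 38  24 214]
side post [ 0.649  -0.2325  0.0091] [ 12 160 115]
side st [0.4967 0.382  0.0469] [ 13 133  90]
side st2 [0.5211 0.2474 0.039 ] [ 13 130  88]
side st3 [0.4299 0.2242 0.0364] [ 14 130  90]
side plat [0.5525 0.0336 0.0356] [ 47   8 214]
side tab [ 0.4257 -0.0311  0.0241] [15 57 80]
platter (array([0.5644, 0.023 ]), np.float64(0.133203189211937)) 305
platter (array([0.6432, 0.5387]), np.float64(0.07514956115317785)) 409
bangle (array([ 0.8203, -0.2931]), np.float64(0.04432656375522935)) 214 [ 0.8095 -0.2607  0.0463]
bangle (array([0.6232, 0.0252]), np.float64(0.03911644928866955)) 254 [0.6206 0.029  0.0482]
bangle (array([0.5125, 0.0025]), np.float64(0.039429864663499)) 279 [0.5073 0.0041 0.0486]
bangle (array([0.6386, 0.2678]), np.float64(0.02410420095380443)) 169 [0.6206 0.2766 0.048 ]
```

View pics/wrist0.png

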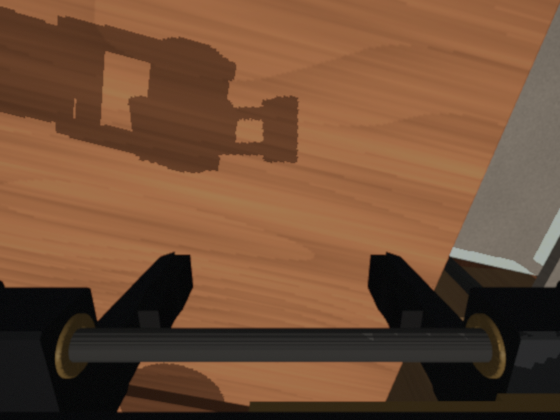

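```bash
cat > dim.py <<'E'
from h import *
def dimmer(V,show=None):
    m=(abs(V.P[...,2]-.061)<.004)&(np.hypot(V.P[...,0]-.43,V.P[...,1]+.237)<.1)
    m=max(blobs(m,500),key=np.sum).astype(np.uint8); m=cv2.morphologyEx(m,cv2.MORPH_CLOSE,np.ones((9,9)))
    c=max(cv2.findContours(m,0,cv2.CHAIN_APPROX_NONE)[0],key=len)[:,0]
    P=V.onplane(c[:,0],c[:,1],.060)[:,:2]
    r=cv2.minAreaRect((P*1000).astype(np.float32)); b=cv2.boxPoints(r)
    return r,b,m
E
python3 - <<'E'
from dim import *
close_gripper(20)
for i,p in enumerate([(.36,-.24,.2),(.38,-.26,.23)]):
    bot.movep(p,down(-np.pi/2)); V=View("wrist",f"dim{i}")
    r,b,m=dimmer(V); print(r,b.tolist(),np.median(V.P[m>0],0)[2])
    z=V.P[...,2]; k=(z>.03)&(z<.05)&(V.hsv[...,2]<70)&(np.hypot(V.P[...,0]-.43,V.P[...,1]+.237)<.09)
    for q in blobs(k,40): print("dark",q.sum(),V.P[q].min(0),V.P[q].max(0))
print(telemetry.current_time_s())
E
```

```text
((431.61175537109375, -248.81283569335938), (99.52970886230469, 109.51448059082031), 5.221585750579834) [[377.070068359375, -198.8118133544922], [387.0367431640625, -307.871826171875], [486.1534423828125, -298.8138427734375], [476.186767578125, -189.75384521484375]] 0.06132491288576675
dark 164 [ 0.3729 -0.2693  0.0432] [ 0.3805 -0.2377  0.0487]
((431.77984619140625, -248.7205810546875), (99.51605224609375, 109.5507583618164), 5.194758415222168) [[377.2667541503906, -198.67535400390625], [387.1856384277344, -307.7761535644531], [486.2929382324219, -298.76580810546875], [476.3740539550781, -189.66500854492188]] 0.061254892115989334
dark 111 [ 0.3736 -0.2669  0.0448] [ 0.3793 -0.2375  0.0481]
3.3
```

View pics/dim0.png

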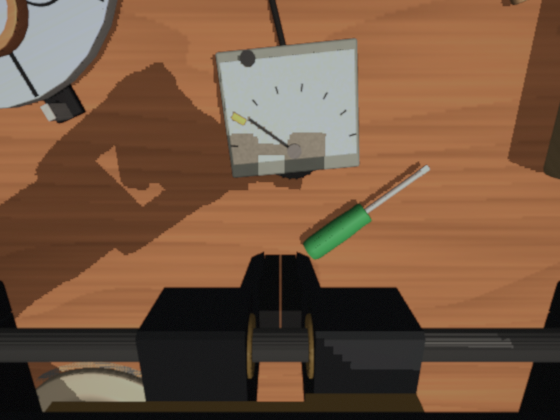

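Dimmer found: centre (0.4317, -0.2488), yaw 0.091; both wrist views agree. The picture shows needle tip (249,119) near the brass tab (239,118), wheel front at (295,175). Now roll down.

```bash
cat >> dim.py <<'E'
C=np.array([.4317,-.2488]); YAW=.0908; EX=np.array([np.cos(YAW),np.sin(YAW)]); EY=np.array([-EX[1],EX[0]])
ORI=down(-np.pi/2+YAW); ZW=.042
def bp(x,y,z=ZW): return np.r_[C+x*EX+y*EY,z]
X0=-.059-.009
def stroke(y0,y1,press=2.3,feed=.04,depth=.006):
    """press the rim at lateral offset y0 (box frame), roll to y1, let go"""
    bot.movel(bp(X0-.012,y0),ORI,feed=.15)
    hit=bot.movel(bp(X0+depth,y0),feed=.012,guard=press)
    d=(np.array(telemetry.current_position())[:2]-C)@EX
    f0=np.array(telemetry.current_force()); bot.movel(bp(d,y1),feed=feed); f1=np.array(telemetry.current_force())
    print("stroke hit",hit,"x",round((d-X0)*1e3,2),f0,f1)
    bot.movel(bp(X0-.012,y1),feed=.15)
def needle(V,save=None):
    """needle and tab angles (wheel convention) seen in view V"""
    ax=np.r_[C-.031*EX,.063]
    P=V.onplane(*np.meshgrid(np.arange(560),np.arange(420)),.063)
    q=P[...,:2]-ax[:2]; r=np.hypot(q[...,0],q[...,1]); a=np.arctan2(q@EY,q@EX)+1.4
    near=abs(V.P[...,2]-.062)<.005
    h,s,v=V.hsv[...,0],V.hsv[...,1],V.hsv[...,2]
    tab=(h>18)&(h<36)&(s>120)&near&(r<.075)
    ne=(v<95)&near&(r>.018)&(r<.043)
    out=[]
    for m in (ne,tab):
        B=blobs(m,6); B=max(B,key=np.sum) if B else None
        out.append((None,) if B is None else (round(float(np.mean(a[B])),4),round(float(r[B].min()),4),round(float(r[B].max()),4),int(B.sum())))
    return out
E
python3 - <<'E'
from dim import *
V=View("wrist"); print("needle,tab",needle(V))
bot.movep(bp(X0-.03,-.012,.10),ORI); bot.movel(bp(X0-.02,-.012))
for i in range(2): stroke(-.012,.012)
bot.movel(bp(X0-.02,0,.2)); bot.movep((.36,-.24,.2),down(-np.pi/2)); V=View("wrist","dim2"); print("needle,tab",needle(V)); print(telemetry.current_time_s())
E
```

```text
needle,tab [(3.4792, 0.0181, 0.0429, 312), (2.3657, 0.0462, 0.057, 61)]
stroke hit True x 0.96 [-1.8307 -1.4667  2.1029] [-2.2323  0.1034 -1.836 ]
stroke hit True x 0.79 [-2.307  -0.8448  1.4605] [-2.6164  0.8227 -1.2235]
needle,tab [(-0.8988, 0.018, 0.0279, 159), (None,)]
10.6417
```

Run:
```python
import cv2
a=cv2.imread("pics/dim2.png")[20:200,180:400]; cv2.imwrite("pics/v1.png",cv2.resize(a,None,fx=3,fy=3,interpolation=cv2.INTER_CUBIC))
```

```text
(no output)
```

View pics/v1.png

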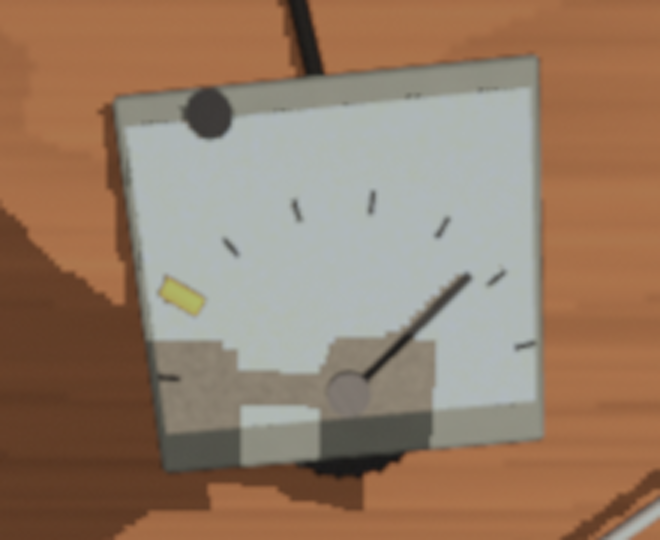

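Needle now points ~47° right of centre (wheel ≈0.5), brass tab at left (crop 182,297). Rolling works; two more strokes reach the stop.

Run:
```python
from dim import *
bot.movep(bp(X0-.03,-.012,.10),ORI); bot.movel(bp(X0-.02,-.012))
for i in range(2): stroke(-.012,.012)
bot.movel(bp(X0-.02,0,.2)); bot.movep((.36,-.24,.2),down(-np.pi/2)); V=View("wrist","dim3")
ax=np.r_[C-.031*EX,.063]
for a in (0,2.37): 
  e=ax+np.r_[np.cos(a-1.4+YAW),np.sin(a-1.4+YAW),0]*(.035 if a==0 else .05); u,v=V.proj(e).astype(int); print(a,u,v,V.hsv[v-1:v+2,u-1:u+2].reshape(-1,3).tolist(),V.P[v,u])
  e=ax+np.r_[np.cos(a-1.4+YAW),np.sin(a-1.4+YAW),0]*.025; print(V.proj(e))
print(telemetry.current_time_s())
a=cv2.imread("pics/dim3.png")[20:200,180:400]; cv2.imwrite("pics/v2.png",cv2.resize(a,None,fx=3,fy=3,interpolation=cv2.INTER_CUBIC))
```

```text
stroke hit True x 0.97 [-1.8209 -0.5811  1.9846] [-2.1309 -0.0645  0.0717]
stroke hit True x 0.78 [-2.5642 -0.6982  0.9817] [-1.8525  0.4358  0.135 ]
0 336 139 [[45, 9, 113], [20, 34, 89], [15, 39, 79], [20, 21, 72], [15, 29, 71], [17, 25, 72], [18, 17, 75], [23, 12, 83], [53, 10, 106]] [ 0.4102 -0.2847  0.0646]
[324.6203 142.2949]
2.37 241 119 [[32, 112, 180], [32, 112, 180], [32, 112, 180], [31, 112, 177], [32, 113, 179], [32, 111, 181], [30, 113, 174], [31, 112, 176], [32, 113, 179]] [ 0.426  -0.2076  0.0654]
[268.8921 135.1469]
17.8333
```

View pics/v2.png

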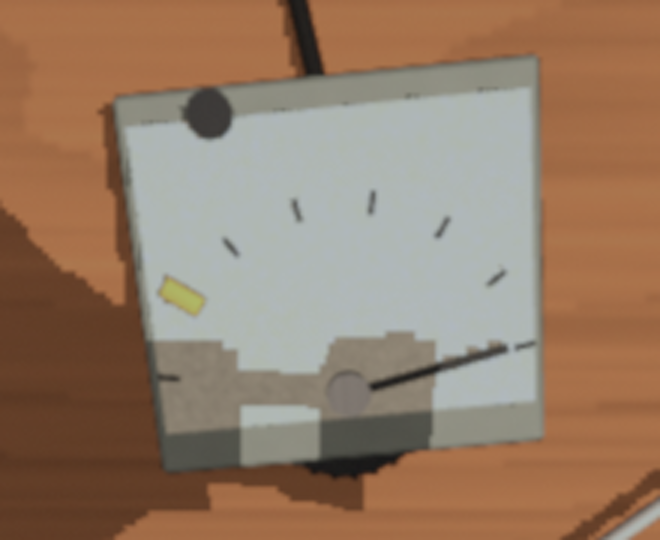

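Needle is on the last tick: wheel at its lower stop. Next measure platter, bangles, post and stands from near.

```bash
cat > plat.py <<'E'
from h import *
def contour(m): return max(cv2.findContours(m.astype(np.uint8),0,cv2.CHAIN_APPROX_NONE)[0],key=len)[:,0]
def bangles(V,ztop=.049):
    h,s,_=[V.hsv[...,i] for i in range(3)]; Z=V.P[...,2]
    m=(s>90)&(h<22)&(Z>.036)&(Z<.056)&(np.hypot(V.P[...,0]-.5645,V.P[...,1]-.022)<.13)
    out=[]
    for b in blobs(m,300):
        c=contour(cv2.morphologyEx(b.astype(np.uint8),cv2.MORPH_OPEN,np.ones((2,2))))
        # top face only: points whose depth says top
        z=np.percentile(V.P[b][:,2],80); t=b&(abs(Z-z)<.004); c=contour(cv2.morphologyEx(t.astype(np.uint8),cv2.MORPH_CLOSE,np.ones((5,5))))
        P=V.onplane(c[:,0],c[:,1],ztop); k=cv2.convexHull((P[:,:2]*1e4).astype(np.int32),returnPoints=False).ravel()
        out.append((*circfit(P[k]),z,int(b.sum())))
    return out
def platter(V):
    h,s,v=[V.hsv[...,i] for i in range(3)]
    m=(abs(V.P[...,2]-.036)<.006)&(s<80)&(np.hypot(V.P[...,0]-.5645,V.P[...,1]-.022)<.16)
    m=max(blobs(m,3000),key=np.sum).astype(np.uint8); m=cv2.morphologyEx(m,cv2.MORPH_OPEN,np.ones((13,13)))
    c=contour(m); P=V.onplane(c[:,0],c[:,1],.035)
    e=(c[:,0]>2)&(c[:,0]<557)&(c[:,1]>2)&(c[:,1]<417); P=P[e]
    for _ in range(4):
        C,r=circfit(P); P=P[abs(np.hypot(*(P[:,:2]-C).T)-r)<.003]
    return C,r,len(P),np.median(V.P[m>0][:,2])
E
python3 - <<'E'
from plat import *
for i,p in enumerate([(.45,.0,.25),(.46,-.09,.27),(.44,.2,.27)]):
    bot.movep(p,down(-np.pi/2)); V=View("wrist",f"pl{i}")
    print("plat",platter(V)); [print("b",*b) for b in bangles(V)]
    Z=V.P[...,2]; h,s,v=[V.hsv[...,j] for j in range(3)]
    m=(abs(Z-.010)<.004)&(np.hypot(V.P[...,0]-.645,V.P[...,1]+.233)<.07)
    for b in blobs(m,300):
        c=contour(b);P=V.onplane(c[:,0],c[:,1],.010);print("post",*circfit(P),b.sum())
    k=(Z>.04)&(Z<.056)&(np.hypot(V.P[...,0]-.645,V.P[...,1]+.233)<.04)
    if k.any(): print("rod",np.median(V.P[k],0),V.P[k].max(0),k.sum())
print(telemetry.current_time_s())
E
```

```text
plat (array([0.5364, 0.0228]), np.float64(0.10902914943949979), 71, np.float64(0.03595516062939175))
b [0.6227 0.0248] 0.038721007069027216 0.05046304534815925 994
b [0.5147 0.0032] 0.039884297976329426 0.050307947072940486 1797
post [ 0.6277 -0.2344] 0.02185753455234187 818
plat (array([0.5482, 0.0228]), np.float64(0.11601625309581515), 132, np.float64(0.035953114541867226))
b [0.6243 0.0245] 0.03977212315023278 0.05035384777800049 1265
b [0.5148 0.0028] 0.040120597581928534 0.0502704473514175 1732
post [ 0.6343 -0.2351] 0.02867192701905896 1834
plat (array([0.5289, 0.0369]), np.float64(0.09148948123036096), 126, np.float64(0.035880728944307994))
b [0.6227 0.0264] 0.03898699146576722 0.05027111282495457 995
b [0.5143 0.0046] 0.04064390771642541 0.05007362733442491 2200
20.575
```

View pics/pl0.png

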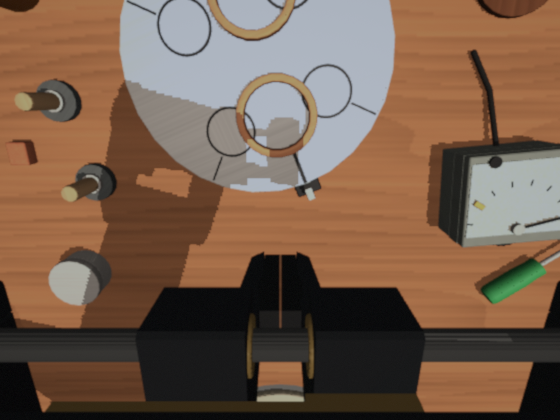

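View pics/pl2.png

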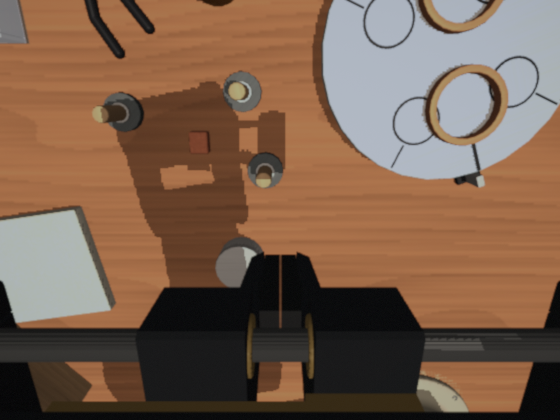

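Both bangles, platter and stands (pl2: feet at (265,170), (243,92), (122,112)) are seen; far items are cut off at the top, so I look from further out.

Run:
```python
from plat import *
for i,p in enumerate([(.58,-.03,.27),(.58,-.12,.25)]):
    bot.movep(p,down(-np.pi/2)); V=View("wrist",f"pm{i}")
    print("plat",platter(V)); [print("b",*b) for b in bangles(V)]
    Z=V.P[...,2]
    m=(abs(Z-.011)<.003)&(np.hypot(V.P[...,0]-.645,V.P[...,1]+.233)<.07)
    for b in blobs(m,300):
        c=contour(b);P=V.onplane(c[:,0],c[:,1],.010); k=cv2.convexHull((P[:,:2]*1e4).astype(np.int32),returnPoints=False).ravel(); print("post",*circfit(P[k]),b.sum(),P[:,:2].min(0),P[:,:2].max(0))
    k=(Z>.045)&(Z<.056)&(np.hypot(V.P[...,0]-.645,V.P[...,1]+.233)<.04)
    if k.any(): print("rod",V.P[k].min(0),V.P[k].max(0),k.sum())
a=np.hstack([cv2.imread("pics/pm0.png"),cv2.imread("pics/pm1.png")]); cv2.imwrite("pics/v3.png",cv2.resize(a,(800,300)))
print(telemetry.current_time_s())
```

```text
plat (array([0.5794, 0.0266]), np.float64(0.11897691766392907), 111, np.float64(0.03579899076259008))
b [0.6254 0.0254] 0.040091879299812234 0.05029845710616987 1599
b [0.5161 0.0031] 0.04009759162789841 0.04994031295925625 1212
post [ 0.6554 -0.2352] 0.04473481914127045 4636 [ 0.6107 -0.2801] [ 0.6999 -0.19  ]
rod [ 0.6487 -0.2412  0.0451] [ 0.6618 -0.2289  0.0517] 139
plat (array([0.5757, 0.0263]), np.float64(0.11870808291596985), 136, np.float64(0.03580295999981231))
b [0.6255 0.0249] 0.040431114006356635 0.0501560953241829 2162
b [0.5159 0.0029] 0.040535825152150734 0.04986134786363132 1724
post [ 0.6555 -0.2355] 0.04458027264637274 5189 [ 0.6111 -0.2801] [ 0.7001 -0.1908]
rod [ 0.6486 -0.2421  0.045 ] [ 0.6619 -0.2288  0.0519] 153
22.1833
```

View pics/v3.png

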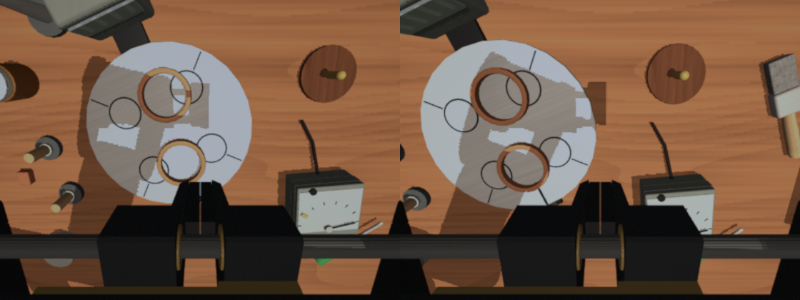

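```bash
cat >> plat.py <<'E'
A=-1.37; POST=np.array([.6555,-.2353])
def move_bangle(c,zplace,a=A):
    o=down(a)
    bot.movep((*c,.16),o); open_gripper()
    bot.movel((*c,.07),feed=.2); f=bot.movel((*c,.045),feed=.05,guard=4)
    print("contact" if f else "clear",telemetry.current_position(),telemetry.current_force())
    if f: bot.movel((*c,.16)); return False
    close_gripper(10); g=telemetry.current_finger_gap(); print("gap",g,g*88)
    bot.movel((*c,.12),feed=.08); print("gap up",telemetry.current_finger_gap()*88)
    bot.movep((*POST,.14),o)
    f=bot.movel((*POST,zplace),feed=.08,guard=6); print("placed; contact",f,telemetry.current_position())
    open_gripper(); bot.movel((*POST,.16),feed=.12); return True
E
python3 - <<'E'
from plat import *
print(move_bangle((.5155,.0031),.0215)); print(telemetry.current_time_s())
bot.movep((.58,-.12,.25),down(-np.pi/2)); View("wrist","pp0"); V=View("top","tp0")
E
```

```text
clear [0.5156 0.0031 0.045 ] [-0.7664  0.2553 -0.0032]
gap 0.9327612433289338 82.08298941294618
gap up 82.3942391204101
placed; contact False [ 0.6557 -0.2354  0.022 ]
True
31.125
```

View pics/pp0.png

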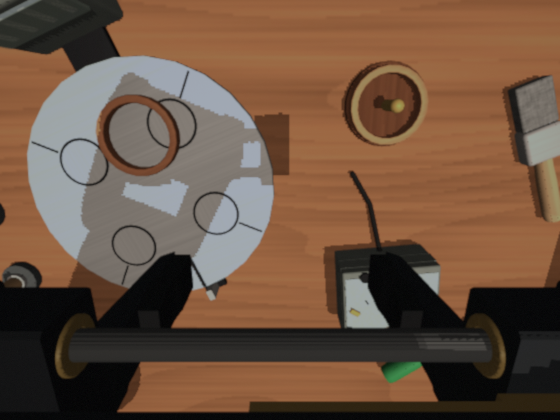

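Bangle sits on the post (387,105), platter line still at the tab. Second bangle.

```bash
cat >> plat.py <<'E'
def circles(V):
    """centres of the outlined circles on the platter (outer contour of dark ring pixels)"""
    Z=V.P[...,2]; v=cv2.GaussianBlur(V.hsv[...,2],(0,0),1); 
    th=cv2.adaptiveThreshold(v,255,cv2.ADAPTIVE_THRESH_MEAN_C,cv2.THRESH_BINARY_INV,15,18)>0
    m=th&(abs(Z-.036)<.006)&(np.hypot(V.P[...,0]-.5645,V.P[...,1]-.022)<.128)
    out=[]
    cs,hi=cv2.findContours(m.astype(np.uint8),cv2.RETR_CCOMP,cv2.CHAIN_APPROX_NONE)
    for c,h in zip(cs,hi[0]):
        if h[3]<0 or len(c)<40: continue      # holes only: inside of a ring
        c=c[:,0]; P=V.onplane(c[:,0],c[:,1],.035); C,r=circfit(P); e=np.hypot(*(P[:,:2]-C).T)-r
        if .019<r<.028: out.append((C,r,e.std(),float(np.median(V.P[c[:,1],c[:,0],2]))))
    return out
E
python3 - <<'E'
from plat import *
print(move_bangle((.6255,.0252),.0355))
for p in [(.52,.0,.26),(.54,.04,.28)]:
    bot.movep(p,down(-np.pi/2)); V=View("wrist",f"q{int(p[1]*100)}")
    for c in circles(V): print(*c)
    print(platter(V))
S=View("top","tp1"); print(platter(S)); [print(*c) for c in circles(S)]
print(telemetry.current_time_s())
a=np.hstack([cv2.imread("pics/q0.png"),cv2.imread("pics/tp1.png")]); cv2.imwrite("pics/v4.png",cv2.resize(a,(800,300)))
E
```

```text
clear [0.6256 0.0252 0.045 ] [ 0.3876  0.1635 -0.1538]
gap 0.9386354565130806 82.59992017315109
gap up 82.29603349631353
placed; contact False [ 0.6558 -0.2354  0.0361]
True
[0.4982 0.0514] 0.02351672119653298 0.0004015982624257215 0.036038691064515294
[ 0.538  -0.0474] 0.023590029919120205 0.00028789727130714614 0.036211065625251865
[0.5968 0.0913] 0.02371530019063975 0.0003231710486255804 0.036438489723816414
[ 0.6367 -0.0075] 0.02360179822279343 0.00026223151340063795 0.03638526996915101
(array([0.5685, 0.0268]), np.float64(0.12552468423275942), 226, np.float64(0.03585492103494842))
[0.498  0.0512] 0.023460729808370356 0.00032100486227581396 0.03607422796632631
[ 0.5378 -0.0476] 0.0234953887478235 0.0003322521226267381 0.036044640950533335
[0.5966 0.0911] 0.02371095603251173 0.0003997957417287569 0.03637728067533319
[ 0.6365 -0.0076] 0.02358186423334236 0.00029561578003524017 0.036168154530506924
(array([0.5712, 0.0185]), np.float64(0.1291091412137504), 385, np.float64(0.03581736561581872))Traceback (most recent call last):
  File "<stdin>", line 7, in <module>
  File "plat.py", line 17, in platter
    m=max(blobs(m,3000),key=np.sum).astype(np.uint8); m=cv2.morphologyEx(m,cv2.MORPH_OPEN,np.ones((13,13)))
      ~~~^^^^^^^^^^^^^^^^^^^^^^^^^^
ValueError: max() iterable argument is empty
```

Circles measured very consistently (centre (0.5674,0.0219), radius 75 mm ✓, z≈0.036). Now locate the stands.

```bash
cat > st.py <<'E'
from plat import *
def stands(V,zoff=0.,box=(.3,.75,.12,.5)):
    """wooden finger tops: (xy, top height, foot xy)"""
    X,Y,Z=[V.P[...,i] for i in range(3)]; Z=Z-zoff
    reg=(X>box[0])&(X<box[1])&(Y>box[2])&(Y<box[3])
    out=[]
    for b in blobs(reg&(Z>.035)&(Z<.066),25):
        top=b&(Z>np.percentile(Z[b],95)-.004)
        c=contour(top); P=V.onplane(c[:,0],c[:,1],.060+zoff); C,r=circfit(P) if len(P)>5 else (P.mean(0)[:2],0)
        out.append((C,r,float(np.percentile(Z[top],60)),int(b.sum()),np.median(V.hsv[top],0)))
    return out
E
python3 - <<'E'
from st import *
for i,p in enumerate([(.42,.28,.27),(.44,.24,.30)]):
    bot.movep(p,down(-np.pi/2)); V=View("wrist",f"s{i}")
    for s in stands(V): print(*s)
S=View("top","tp2"); print("top"); [print(*s) for s in stands(S)]; [print(*c) for c in circles(S)]
print(telemetry.current_time_s())
a=np.hstack([cv2.imread("pics/s0.png"),cv2.imread("pics/tp2.png")]); cv2.imwrite("pics/v4.png",cv2.resize(a,(800,300)))
E
```

```text
[0.5833 0.478 ] 0.008034220963116108 0.04083780508436102 233 [109.  11. 161.]
[0.5396 0.1378] 0.03744167910085968 0.03611963154627066 2828 [107.  26. 188.]
[0.5294 0.2438] 0.008088393610258638 0.06078766858093475 305 [ 23.  87. 168.]
[0.5235 0.4235] 0.008251605335978329 0.06079832584249747 418 [ 22.  91. 167.]
[0.4386 0.2192] 0.008195370894218125 0.06051418501093064 277 [ 22.  88. 169.]
[0.3331 0.2549] 0.02483627282914852 0.03586297815041737 1029 [ 37.  13. 173.]
[0.5982 0.4807] 0.016776646768421118 0.04066830513576569 399 [109.5  10.  156. ]
[0.6234 0.267 ] 0.008904543828540968 0.05501457426565304 171 [ 13.  178.5  95.5]
[0.5535 0.1285] 0.045285881711339966 0.03614548619657848 2951 [107.  26. 185.]
[0.5297 0.2437] 0.008265433019025112 0.060749178083491465 218 [ 23.  85. 164.]
[0.5238 0.4235] 0.008191177709673656 0.0608025529016679 354 [ 22.  92. 163.]
[0.4388 0.2191] 0.008119213070595896 0.060643774620887506 225 [ 22.  88. 165.]
[0.3332 0.2519] 0.02477187171611972 0.03588895709735458 833 [ 33.  14. 168.]
top
[0.7365 0.196 ] 0.004740917771798656 0.0631883933779932 56 [14. 38. 72.]
[0.7068 0.128 ] 0.0024425198257281 0.0647506480706617 38 [23. 33. 41.]
[0.722  0.4779] 0.007072004080121233 0.039429010504377617 28 [ 10.   65.5 155.5]
[0.6365 0.2637] 0.018661467672366545 0.06372427718034246 155 [ 12.5  25.  120.5]
[0.6083 0.1299] 0.013192940871331464 0.036151018566381435 59 [107.  19. 189.]
[0.5406 0.1298] 0.028916027933248142 0.036038588909672396 214 [109.  23. 196.]
[0.4368 0.2171] 0.007033264821732152 0.06038124147271921 67 [ 21.  101.  164.5]
[0.3196 0.2449] 0.021000551288135393 0.03627904998776044 256 [ 44.  18. 183.]
[ 0.5365 -0.0488] 0.023529423857171324 0.000653819359953625 0.03508911803715192
42.5667
```

View pics/v4.png

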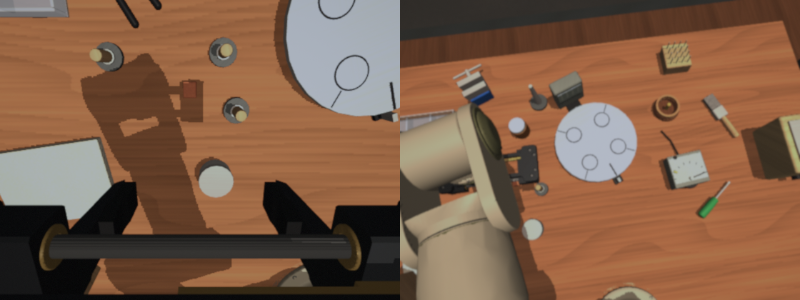

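Stands at (.5296,.2438), (.5237,.4235) (knocked ~5 cm since the first look), (.4387,.2192); heights 60.7 mm. Place them.

```bash
cat >> st.py <<'E'
MC=np.array([.5674,.0219]); MARKS=[np.array(m) for m in [(.5967,.0912),(.4981,.0513),(.5379,-.0475),(.6366,-.0076)]]
def jaw(m):
    a=np.arctan2(*(m-MC)[::-1]); 
    return min((a-np.pi,a,a+np.pi),key=lambda q:abs(q+np.pi/2))
def look(xy):
    bot.movep((max(xy[0]-.06,.3),xy[1],.22),down(-np.pi/2)); V=View("wrist")
    S=[s for s in stands(V) if s[1]<.011 and s[2]>.057 and s[4][1]>60]
    return min(S,key=lambda s:np.hypot(*(s[0]-xy)))
def move_stand(xy,m):
    s=look(np.array(xy)); c=s[0]; print("stand",*s)
    if np.hypot(*(c-xy))>.015: print("moved?"); return False
    o=down(jaw(m)); bot.movep((*c,.14),o); open_gripper()
    f=bot.movel((*c,.046),feed=.12,guard=5); print("contact",f)
    if f: bot.movel((*c,.14)); return False
    close_gripper(20); g=telemetry.current_finger_gap()*88; z0=telemetry.current_position()[2]; print("gap",g,z0)
    bot.movel((*c,.18),feed=.12)
    if abs(telemetry.current_finger_gap()*88-18)>2.5: print("lost",telemetry.current_finger_gap()*88); return False
    bot.movep((*m,.15),o); bot.movel((*m,z0+.042),feed=.12); f=bot.movel((*m,z0+.0345),feed=.02,guard=2.)
    print("down",f,telemetry.current_position(),telemetry.current_force())
    open_gripper(); bot.movel((*m,.18),feed=.12); return True
E
python3 - <<'E'
from st import *
print(move_stand((.5296,.2438),MARKS[0]),telemetry.current_time_s())
bot.movep((.52,.0,.26),down(-np.pi/2)); V=View("wrist","r0")
[print(*c) for c in circles(V)]; [print(*s) for s in stands(V,.035,(.45,.7,-.1,.15))]
E
```

```text
stand [0.5297 0.2437] 0.008204283600758965 0.06078816873775452 326 [ 22.  89. 169.]
contact False
gap 17.523902447327725 0.045879162335851625
down True [0.5968 0.0911 0.0807] [-0.4288 -0.1355  4.4178]
True 50.9
[0.4981 0.0514] 0.02360376592570549 0.00038134562860104595 0.03626879805637817
[ 0.5379 -0.0474] 0.023594694694991567 0.00033089582093563587 0.03620545103221018
[ 0.6367 -0.0076] 0.023627408045802382 0.00025836243212564076 0.03636624348510936
[0.5969 0.091 ] 0.008182775717363411 0.06079893715581133 441 [ 15. 113. 111.]
```

View pics/r0.png

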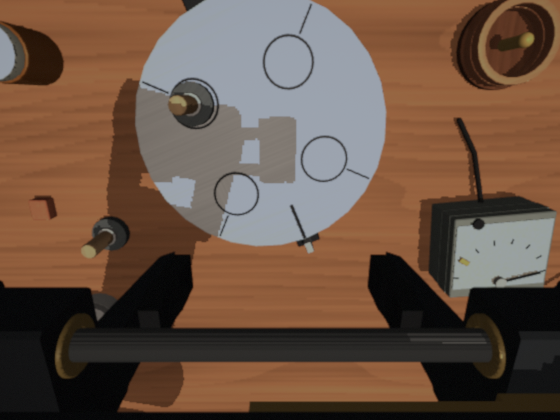

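Stand is in its circle at (192,103), platter unmoved, both bangles stacked on the post.

Run:
```python
from st import *
ok=move_stand((.5237,.4235),MARKS[2]); print(ok)
if ok: print(move_stand((.4387,.2192),MARKS[1]),telemetry.current_time_s())
bot.movep((.50,.0,.26),down(-np.pi/2)); V=View("wrist","r1")
[print(*c) for c in circles(V)]; [print(*s) for s in stands(V,.035,(.45,.7,-.1,.15))]
for i,p in enumerate([(.36,-.24,.2)]):
    close_gripper(20); bot.movep(p,down(-np.pi/2)); V=View("wrist","dim4")
print(telemetry.current_time_s())
```

```text
stand [0.5234 0.4243] 0.008280744956566425 0.060598999923336894 333 [ 22.  88. 171.]
contact False
gap 17.118027882067178 0.04588649977035907
down True [ 0.538  -0.0477  0.0807] [-1.9949 -0.9016  4.651 ]
True
stand [0.4383 0.2185] 0.008316381550524346 0.060792822051101494 335 [ 21.  92. 151.]
contact False
gap 17.08564835895883 0.045929482524100416
down True [0.4981 0.0513 0.0808] [-0.557  -0.4645  3.7396]
True 71.825
[ 0.5382 -0.0478] 0.024094616746647698 0.0005432351969879035 0.036219818540339316
[ 0.6369 -0.0075] 0.023581302589992918 0.0002912558276107851 0.036460844008934734
[0.5966 0.0909] 0.00838376919924617 0.060734187921131284 481 [ 22.  90. 156.]
[ 0.5384 -0.0468] 0.008241661930580622 0.06071538158341982 364 [ 22.   89.5 157. ]
[0.4991 0.051 ] 0.008408612524253857 0.0605862150915547 362 [ 15. 121. 109.]
75.325
```

View pics/r1.png

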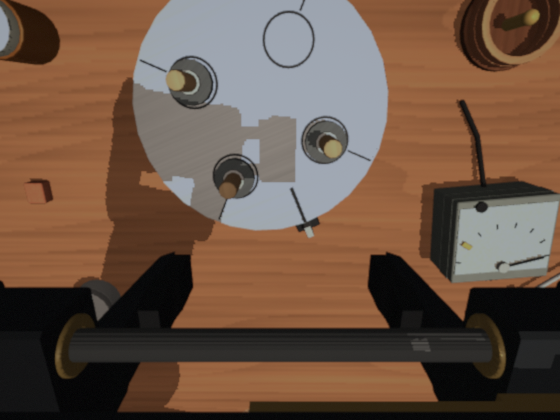

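All three stands stand within 1 mm of the circle centres; platter line at the tab. Now the wheel up: two strokes, then measure.

```bash
cat >> dim.py <<'E'
def angles(V):
    ax=np.r_[C-.031*EX,.063]; P=V.onplane(*np.meshgrid(np.arange(560),np.arange(420)),.063)
    q=P[...,:2]-ax[:2]; r=np.hypot(q[...,0],q[...,1]); a=np.arctan2(q@EY,q@EX)+1.4
    h,s,v=[V.hsv[...,i] for i in range(3)]; sec=(a>-.15)&(a<2.95)
    ne=max(blobs((v<100)&sec&(r>.024)&(r<.0435),8),key=np.sum); tb=max(blobs((h>24)&(h<38)&(s>85)&sec&(r<.065)&(r>.04),8),key=np.sum)
    # needle: line fit through its pixels, angle at its outer half; tab: centroid
    f=lambda m:(round(float(a[m].mean()),4),round(float(a[m].std()),4),round(float(r[m].min()),4),round(float(r[m].max()),4),int(m.sum()))
    return f(ne),f(tb)
def roll(*strokes):
    bot.movep(bp(X0-.03,strokes[0][0],.10),ORI); bot.movel(bp(X0-.02,strokes[0][0]))
    for s in strokes: stroke(*s)
    bot.movel(bp(X0-.02,0,.12)); check()
def check():
    for p in [(.36,-.24,.2),(.37,-.27,.17)]:
        bot.movep(p,down(-np.pi/2)); V=View("wrist","dimL"); print("needle/tab",*angles(V))
    print(telemetry.current_time_s())
E
python3 - <<'E'
from dim import *
check()
roll((.012,-.012),(.012,-.012))
E
```

```text
needle/tab (0.0046, 0.0192, 0.0241, 0.0434, 62) (2.3646, 0.0284, 0.0462, 0.0572, 88)Traceback (most recent call last):
  File "<stdin>", line 2, in <module>
  File "dim.py", line 49, in check
    bot.movep(p,down(-np.pi/2)); V=View("wrist","dimL"); print("needle/tab",*angles(V))
                                                                             ~~~~~~^^^
  File "dim.py", line 39, in angles
    ne=max(blobs((v<100)&sec&(r>.024)&(r<.0435),8),key=np.sum); tb=max(blobs((h>24)&(h<38)&(s>85)&sec&(r<.065)&(r>.04),8),key=np.sum)
                                                                   ~~~^^^^^^^^^^^^^^^^^^^^^^^^^^^^^^^^^^^^^^^^^^^^^^^^^^^^^^^^^^^^^^^
ValueError: max() iterable argument is empty
```

```bash
sed -i 's/(.37,-.27,.17)/(.38,-.26,.23)/' dim.py
python3 - <<'E'
from dim import *
roll((.012,-.012),(.012,-.012))
E
```

```text
stroke hit True x 0.97 [-2.8478 -0.8424  2.2121] [-2.4259 -0.2115 -1.2909]
stroke hit True x 0.83 [-1.9435 -0.8748  2.0182] [-1.3537  0.917  -1.693 ]
needle/tab (1.7755, 0.015, 0.0241, 0.0433, 53) (2.366, 0.0286, 0.0462, 0.0572, 90)Traceback (most recent call last):
  File "<stdin>", line 2, in <module>
  File "dim.py", line 46, in roll
    bot.movel(bp(X0-.02,0,.12)); check()
                                 ~~~~~^^
  File "dim.py", line 49, in check
    bot.movep(p,down(-np.pi/2)); V=View("wrist","dimL"); print("needle/tab",*angles(V))
                                                                             ~~~~~~^^^
  File "dim.py", line 39, in angles
    ne=max(blobs((v<100)&sec&(r>.024)&(r<.0435),8),key=np.sum); tb=max(blobs((h>24)&(h<38)&(s>85)&sec&(r<.065)&(r>.04),8),key=np.sum)
                                                                   ~~~^^^^^^^^^^^^^^^^^^^^^^^^^^^^^^^^^^^^^^^^^^^^^^^^^^^^^^^^^^^^^^^
ValueError: max() iterable argument is empty
```

```bash
sed -i 's/(.38,-.26,.23)/(.36,-.22,.2)/' dim.py
python3 - <<'E'
from dim import *
roll((.008,-.0076))
E
```

```text
stroke hit True x 0.95 [-2.7291 -1.2357  1.1401] [-2.5631 -0.0455 -3.0422]
needle/tab (2.3612, 0.0164, 0.0243, 0.0434, 53) (2.3662, 0.028, 0.0459, 0.0572, 90)
needle/tab (2.3601, 0.0179, 0.0241, 0.0434, 53) (2.3649, 0.0282, 0.0459, 0.0569, 90)
87.7583
```

Needle 2.361 vs tab 2.366. Final whole check.

Run:
```python
from st import *
bot.movep((.36,-.24,.2),down(-np.pi/2)); D=View("wrist","dimF")
bot.movep((.50,.0,.26),down(-np.pi/2)); V=View("wrist","f1")
[print(*c) for c in circles(V)]; [print(*s) for s in stands(V,.035,(.45,.7,-.1,.15))]
bot.movep((.12,-.511,.247),down(-1.34)); T=View("top","f2"); S=View("side","f3")
a=cv2.resize(cv2.imread("pics/dimF.png")[20:200,180:400],(400,300),interpolation=cv2.INTER_CUBIC)
r=lambda n:cv2.resize(cv2.imread(f"pics/{n}.png"),(400,300))
cv2.imwrite("pics/v5.png",np.vstack([np.hstack([a,r("f1")]),np.hstack([r("f2"),r("f3")])]))
print(telemetry.current_time_s())
```

```text
[ 0.5381 -0.0478] 0.02405570355290713 0.0004892972751870318 0.036145561652494496
[ 0.6369 -0.0074] 0.023569787722766758 0.000252177053442128 0.0364489489548373
[0.5967 0.091 ] 0.008239926925765974 0.060742341136089346 480 [ 22.  88. 165.]
[ 0.5385 -0.0468] 0.008282094619616933 0.060553293685548966 361 [ 22.5  87.  167. ]
[0.499  0.0509] 0.008289969371583076 0.06053554042987392 360 [ 15. 119. 117.]
91.5833
```

View pics/v5.png

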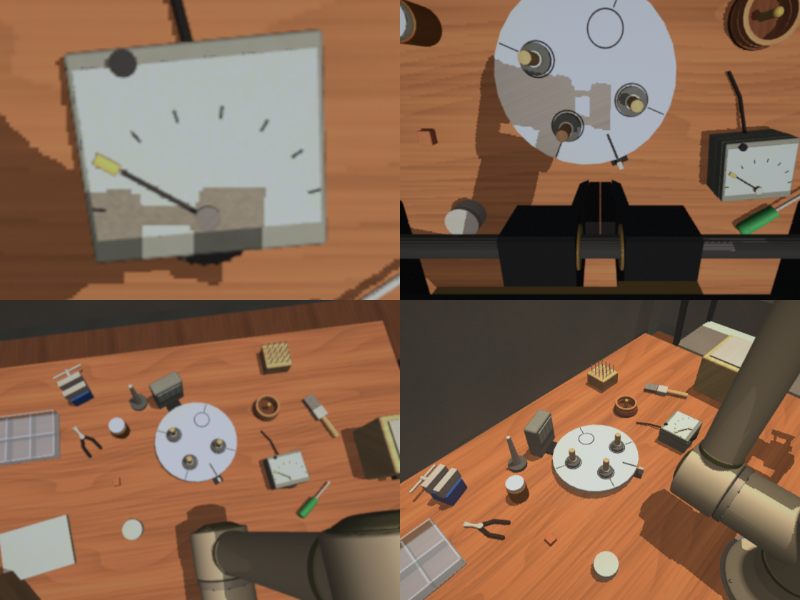

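Needle ends at the brass tab, three stands upright in their circles, line at the tab, both bangles on the post, bystanders in place. Hand in.

```bash
python3 -c "
from cell import bot
bot.finish_job()"
```

```text
the job is handed in; nothing more can be done
```

I did the job in the order asked and handed it in after about 92 s on the robot's clock. Handing in reports no verdict.

- **Wheel down:** four strokes took it to the lower stop, with the needle reading 0.005 rad.
- **Bangles:** both are stacked on the bangle post.
- **Stands:** only three stands were present. One was knocked about 5 cm aside early on, and I found it again before grasping it. All three stand upright, about 1 mm or less from their circle centres.
- **Platter:** the circles shifted by no more than about 0.3 mm between looks, and the broad line is still at the index tab.
- **Wheel up:** three strokes left the needle at 2.361 rad against the tab at 2.366, which agrees within measuring noise.
- **Other things on the bench:** the last top and side pictures show nothing else moved.

Three measurements failed. My wrist-camera fit of the platter's rim was poor because the rim was cut off in the picture, so I used the circle centres instead. Two looks at the dial from other positions could not find the brass tab, so I checked from another position. The 5 mrad gap between needle and tab was not corrected further.

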